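# Free the mixing paddle from the slotted crock

### The arm

A 6-joint arm with a two-finger parallel gripper is mounted at the origin on the work surface. World frame = base frame: x ahead of the robot, y to its left, z up, the work surface at z = 0. Lengths are in m, angles in rad, forces in N, time in s.
With the tool pointing down it reaches from about 0.25 to 0.8 m from the base axis. Payload 3.9 kg.
Tool frame: the origin (TCP) lies at the very end of the fingers, on their centre line; the grasp point (between the pads) lies 19 mm behind it (bot.grasp_offset is the z of the grasp point in the tool frame, in m); z points along the fingers, y is the line along which they close (so a half turn about z gives the same grasp; the last joint's range is limited). The gripper opens to 85 mm and grips with 20 to 120 N. Pads are 22 mm wide; open, the fingers measure 114 mm over their backs; the gripper's body (76 mm by 85 mm) begins 54 mm behind the grasp point. The pads swing forward as they close: fully open they stand 13 mm farther back than shut.
Start: joints at [-1.298, 0.26, -0.138, 1.173, 0, 1.571], TCP at [0.141, -0.506, 0.231] pointing down, gripper open.
Joint ranges: [-2.78, 2.78], [-0.83, 1.72], [-1.28, 1.37], [-1.9, 2.12], [-1.57, 1.48], [-3.14, 3.14]. Speed limits (rad/s): [2.57, 2.57, 3.14, 3.14, 3.14, 3.14].

### API

Orientations are given as a unit quaternion [x, y, z, w].
In Python, from rig import telemetry, optics, bot gives the robot as it stands. The module is installed in compiled form; this text tells all that it offers.
- The arm moves only by the tool move_arm, never from a script. Its argument "moves" is a list that holds one entry, the list of rows, each a list of 7 numbers: the shift along the world's x, y, z in mm, then the turn, a rotation vector about the world's x, y, z in degrees, then the finger opening in mm, from 0 to 85.4. A call has 1 to 8 rows; each row shifts and turns the commanded pose from where the row before left it; what a row does not reach is not made up. A row lasts 1/10 s, in which the tool goes at most 50 mm and 8.59 degrees, less where a joint would pass 70% of its speed; a pose out of reach is approached as far as the arm can. A call with a gripper value outside its range is refused whole. The fingers move at their own pace and stop on an object; the grip force is fixed at half the most. Time passes only in rows, so rows that do not move let the fingers close. It gives the time, the measured TCP pose, the force, the opening and the grip force at its end, in the units of the state.
- telemetry.state(): the state, without advancing time (a new reading comes with each control period).
- optics.camera(name): name is "scene" or "top" or "wrist"; returns a dict with "img" (420x560x3 uint8, red, green, blue), "depth" (420x560 float32, m along the optical axis (not along the pixel's ray), 0 where there is no reading), "K" (3x3 intrinsics, pixels), "k1" (the pictures are not rectified: a ray, as slopes to the right and down, at radius r is drawn at 1 + k1 r^2 times it, then the intrinsics apply), "eye" and "orientation" of the camera in the world. Camera axes: x right, y down, z forward; pixel columns grow to the right and rows downward; lengths in m; the calibration is good to about 2 mm. A picture is of the moment at which its call begins.
- bot.close_job(): hands the job in; it is judged then, once.
Trained networks look in a picture, given as the dict that the camera call returned (one of the last four; its "shot" number tells which), for a name from the list of things; names that differ only in an ending like _2 or _b are one class to them, and where a whole thing is asked for, a point or a joint stands for the part that bears it (a point fixed in the world has none). Each returns a list of dicts, best first, with "p" (0 to 1); they miss things now and then, are a little off and sometimes report something else, mostly with a low value. They report only what shows in the picture. A call takes as long as a camera call. They do not tell look-alikes from the thing itself.
- optics.look_for(picture, thing): "bbox" ([left, top, right, bottom] in pixels, round what is visible of it).
- optics.regions_of(picture, thing): "region" (420x560 bool, what is visible of it) and "bbox" ([left, top, right, bottom] in pixels, round what is visible of it).
The state is a dict: "time": time; "q": joint angles; "dq": joint speeds; "tau": joint torques, N m; "ee_pos": TCP position; "orientation": TCP orientation; "wrist_force": force on the tool from outside, world axes, zero at the start; "ft_torque": the same for the moment, N m; "width": finger opening in m; "gripper_force": force on a finger pad.
Only numpy, scipy, OpenCV 4.12 (cv2) and the standard library are available. Lean on these libraries where they do the work, as an engineer would, in place of code of your own. Each camera call takes 0.05 s, during which the arm holds its last target. There are 200 camera calls.

### The job

Take the mixing paddle out of the white crock: its flat blade is caught beneath the lid, so turn it counter-clockwise by its blue handle, gently feeling for the hidden slot in the lid without wrenching against it, and draw the blade straight up through. Then stand it blade-down in the brown rinse pot, let go only once the blade rests on the pot's floor, and leave the pot upright and the brush mug, bowl and bottle where they are.

Things in the scene. Friction and masses are not known exactly. Their poses are not given: they have to be found in the camera images.
- crock: White crock with a blue band, fixed to the table, 130 mm across, 122 mm high, with a round brown wooden lid (126 mm across, 12 mm thick, fixed) on it: lid's top 134 mm above the table. Origin: centre of the underside, on the common axis of crock, lid, slot and paddle. Its yaw tells nothing of the slot. Lid and crock are rigid: a blade pulled against them stops dead; over 60 N counts as wrenching.
- slot (a point): Middle of the straight slot through the lid, level with the lid's top (axes as the crock's, NOT the slot's). Slot 52 x 15 mm. Its long direction is hidden under the paddle's red cap: 20 to 85 degrees counter-clockwise, seen from above, of the paddle's blade and handle as they stand at the start; find it by feel. The blade passes within about 10 degrees of it.
- paddle: Mixing paddle, 185 mm long, 0.13 to 0.25 kg, upright in the crock. Origin: centre of the blade's lower end; z runs up the shaft to the handle, x along blade width and handle bar. Blade 44 mm wide (x), 6 mm thick (y), from z = 0 to 95 mm; shaft 12 mm thick; red cap disc 62 mm across, z = 115 to 121 mm; blue handle bar 70 mm long (x), 18 mm thick (y), 20 mm high, centred at z = 175 mm.
- handle (a point): Centre of the paddle's blue handle bar, on the shaft's axis; axes as the paddle's. At the start it is 194 mm above the table: the cap rests on the lid and the blade's top edge is 8 mm below the lid's underside, so the paddle lifts 8 mm before an unaligned blade meets the lid. Turn it while lifted about 3 mm, clear of both.
- tip (a point): Centre of the lower end of the paddle's blade (same as the paddle's origin).
- pot: Empty brown glazed rinse pot, loose, 0.6 kg, 86 mm across, 100 mm high, open at the top, inner width 76 mm, inner floor 6 mm above its underside; a small handle sticks out 71 mm from the axis towards its +y. Origin: centre of its underside.
- brush_mug: Bystander: blue glazed mug, 76 mm across, 100 mm high, holding brushes up to 215 mm high. Origin: centre of underside.
- bowl: Bystander: pale unglazed bowl, 100 mm across, 50 mm high. Origin: centre of underside.
- bottle: Bystander: pale translucent water bottle with blue cap, 64 mm across, 180 mm high. Origin: centre of underside.
There are look-alikes about, which are no part of the job. There is more than one size of the pot; the one meant has the size given above.

How it is judged:
By the outcome, as a careful person would: the job done as asked, in the order asked, and still so for the second after the job is handed in, with the robot touching nothing.
It also fails if it takes over 54 s, if anything falls off the work surface, if the arm or the gripper's body presses on something with over 40 N, if the wrist force passes 120 N, or if a joint passes its speed limit or range.

## Working session

There is one attempt and no reset: what is moved stays moved. The work goes in short steps, Python scripts to look and compute and a tool call to move; the robot and the scene stay as the last step left them, time stands still between calls to the robot, and variables do not carry over. Pictures are saved under pics/ and viewed, at most 10 in all, crops included, and the job is handed in when it is done.

Besides the shell and the picture viewer there is one more tool, called after "Call:" in YAML: its name, and indented under it one key for each argument. move_arm: Moves the arm, as the interface text tells. Its arguments: {"type":"object","properties":{"moves":{"type":"array","items":{"type":"array","items":{"type":"array","items":{"type":"number"}}}}},"required":["moves"]}

```bash
mkdir -p pics
cat > h.py <<'E'
import numpy as np, cv2
from scipy.spatial.transform import Rotation as R
from rig import telemetry, optics, bot
def cloud(c):
    K=c["K"]; h,w=c["depth"].shape
    u,v=np.meshgrid(np.arange(w),np.arange(h))
    D=np.stack([(u-K[0,2])/K[0,0],(v-K[1,2])/K[1,1]],-1); S=D.copy()
    for _ in range(8): S=D/(1+c["k1"]*(S**2).sum(-1,keepdims=True))
    d=c["depth"]; P=np.dstack([S[...,0]*d,S[...,1]*d,d])
    W=P@R.from_quat(c["orientation"]).as_matrix().T+np.array(c["eye"])
    W[d<=0]=np.nan; return W
def save(c,n): cv2.imwrite("pics/"+n,c["img"][...,::-1])
E
python3 - <<'E'
from h import *
for n in ("top","scene"):
    c=optics.camera(n); save(c,n+"1.png"); W=cloud(c)
    np.savez(n+"1.npz",W=W,img=c["img"])
    print(n,c["eye"])
    for t in ("crock","paddle","handle","pot","brush_mug","bowl","bottle"):
        for r in optics.regions_of(c,t)[:4]:
            p=W[r["region"]]; p=p[~np.isnan(p[:,0])]
            if len(p)<5: continue
            print(t,round(r["p"],2),[int(b) for b in r["bbox"]],"lo",np.percentile(p,2,0).round(3),"hi",np.percentile(p,98,0).round(3))
print(telemetry.state()["wrist_force"],telemetry.state()["orientation"])
E
```

```text
top [0.45406367 0.00847914 1.33520301]
crock 0.83 [306, 191, 357, 234] lo [ 0.455 -0.21   0.003] hi [ 0.572 -0.089  0.137]
paddle 0.68 [322, 198, 345, 226] lo [ 0.486 -0.181  0.131] hi [ 0.546 -0.124  0.206]
handle 0.78 [323, 202, 344, 227] lo [ 0.487 -0.181  0.134] hi [ 0.546 -0.126  0.206]
pot 0.93 [239, 205, 265, 242] lo [ 0.444  0.04  -0.003] hi [0.536 0.119 0.101]
pot 0.86 [176, 260, 225, 308] lo [0.273 0.158 0.002] hi [0.382 0.285 0.141]
brush_mug 0.95 [154, 166, 185, 197] lo [0.59  0.287 0.   ] hi [0.662 0.359 0.201]
brush_mug 0.63 [237, 204, 267, 236] lo [ 0.446  0.042 -0.001] hi [0.536 0.12  0.101]
bowl 0.89 [247, 130, 282, 157] lo [ 0.704 -0.009 -0.   ] hi [0.792 0.081 0.052]
bottle 0.79 [370, 158, 399, 185] lo [ 0.613 -0.345  0.013] hi [ 0.67  -0.295  0.181]
scene [ 1.16339512 -0.8456754   1.10250022]
crock 0.71 [211, 231, 258, 294] lo [ 0.462 -0.219  0.011] hi [ 0.58  -0.102  0.138]
paddle 0.55 [224, 222, 244, 251] lo [ 0.479 -0.18   0.136] hi [ 0.547 -0.126  0.207]
handle 0.67 [221, 221, 244, 255] lo [ 0.481 -0.182  0.133] hi [ 0.548 -0.117  0.207]
pot 0.88 [241, 144, 283, 202] lo [0.27  0.155 0.006] hi [0.385 0.291 0.143]
pot 0.65 [258, 196, 295, 236] lo [0.444 0.037 0.009] hi [0.535 0.12  0.103]
brush_mug 0.69 [337, 148, 364, 210] lo [0.591 0.287 0.003] hi [0.661 0.361 0.197]
bowl 0.62 [222, 222, 242, 252] lo [ 0.485 -0.182  0.136] hi [ 0.547 -0.132  0.207]
bowl 0.59 [325, 247, 356, 275] lo [ 0.702 -0.01   0.004] hi [0.789 0.083 0.052]
bottle 0.73 [218, 297, 251, 350] lo [ 0.627 -0.359  0.009] hi [ 0.675 -0.31   0.181]
[ 0.03795746 -0.22586872  0.03649387] [ 9.90712582e-01  1.35972717e-01 -1.61659748e-05  2.78163180e-05]
```

Run:
```python
from h import *
d={n:np.load(n+"1.npz") for n in("top","scene")}
def minA(q):
    r=cv2.minAreaRect(q.astype(np.float32)*1000); return np.round(r[0],1),np.round(r[1],1),round(r[2],1)
for n in d:
    W=d[n]["W"].reshape(-1,3)
    def sel(c,r,z0,z1):
        return W[(np.hypot(W[:,0]-c[0],W[:,1]-c[1])<r)&(W[:,2]>z0)&(W[:,2]<z1)][:,:2]
    q=sel((.515,-.152),.06,.175,.215); print(n,"handle",len(q),minA(q), q.mean(0).round(4))
    v=np.linalg.svd(q-q.mean(0))[2][0]; print(" yaw",np.degrees(np.arctan2(v[1],v[0])))
    q=sel((.515,-.152),.075,.128,.139); print(" lid",len(q),cv2.minEnclosingCircle(q.astype(np.float32)*1000))
    q=sel((.49,.08),.075,.092,.112); print(" pot rim",len(q),minA(q),cv2.minEnclosingCircle(q.astype(np.float32)*1000))
    q=sel((.49,.08),.09,.03,.085); print(" pot mid",len(q),q.min(0),q.max(0))
I=[d["top"]["img"][115:320,140:410],d["scene"]["img"][135:360,200:380]]
I=[cv2.resize(i,(400,int(400*i.shape[0]/i.shape[1])),interpolation=3) for i in I]
h=max(i.shape[0] for i in I); I=[cv2.copyMakeBorder(i,0,h-i.shape[0],0,0,0) for i in I]
cv2.imwrite("pics/crop.png",np.hstack(I)[...,::-1])
```

```text
top handle 192 (array([ 515.8, -153. ]), array([18.5, 70.3]), 67.2) [ 0.5154 -0.1521]
 yaw 156.29510925394123
 lid 1221 ((516.0008544921875, -153.49014282226562), 63.169097900390625)
 pot rim 148 (array([484.9,  80.4]), array([82.2, 81.6]), 89.4) ((484.65252685546875, 81.21945190429688), 42.850616455078125)
 pot mid 83 [0.44939277 0.04070285] [0.54512362 0.11926873]
scene handle 194 (array([ 516. , -154.7]), array([19.1, 71.9]), 67.0) [ 0.5195 -0.158 ]
 yaw -21.88218892493332
 lid 931 ((515.7406616210938, -154.2471466064453), 65.0312728881836)
 pot rim 194 (array([485.1,  77.8]), array([82.8, 91. ]), 35.2) ((485.76287841796875, 79.58651733398438), 46.59529495239258)
 pot mid 653 [0.44060569 0.03372496] [0.54848847 0.12215888]
```

View pics/crop.png

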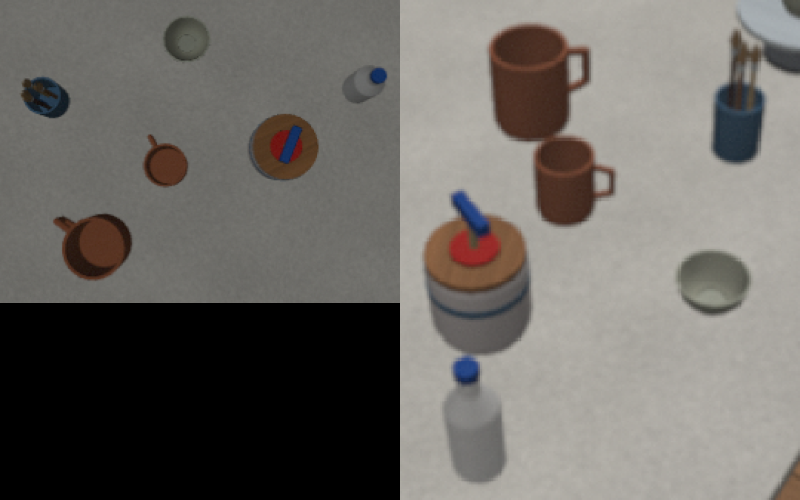

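Candidates for the pot, as pixels in the top view: (252,220) is 86 mm across and 100 mm high, and (200,285) is about 140 mm high. The crop shows both as brown mugs, at crop (165,165) and (97,245). The small one fits the given size, with its axis at (0.485, 0.080). The crock axis is at (0.516, -0.153) and the bar yaw is about -23°.

Call:
move_arm:
  moves:
    - [[22, 21, 10, 0, 0, 8, 85], [22, 21, 10, 0, 0, 8, 85], [22, 21, 10, 0, 0, 8, 85], [22, 21, 10, 0, 0, 8, 85], [22, 21, 10, 0, 0, 8, 85], [22, 21, 10, 0, 0, 8, 85], [22, 21, 10, 0, 0, 8, 85], [22, 21, 10, 0, 0, 8, 85]]

```text
time: 1.6
ee_pos: [0.3182, -0.3366, 0.3119]
orientation: [0.766, 0.642, 0.0, 0.0]
wrist_force: [-0.7, -0.7, 0.6]
width: 0.0851
gripper_force: 0.0
```

```bash
cat >> h.py <<'E'
def st():
    s=telemetry.state(); M=R.from_quat(s["orientation"]).as_matrix()
    print("t",round(s["time"],2),"q",np.round(s["q"],3),"p",np.round(np.array(s["ee_pos"])*1000,1),"yawx",np.degrees(np.arctan2(M[1,0],M[0,0])).round(1),"z",M[:,2].round(3),"F",np.round(s["wrist_force"],1),"T",np.round(s["ft_torque"],2),"w",round(s["width"]*1000,1),"g",np.round(s["gripper_force"],1)); return s
E
python3 -c "
from h import *
st();print(bot.grasp_offset)"
```

```text
t 1.6 q [-0.814  0.13  -0.096  1.344 -0.     0.933] p [ 318.2 -336.6  311.9] yawx 80.0 z [ 0. -0. -1.] F [-0.7 -0.7  0.6] T [ 0.01 -0.03 -0.03] w 85.1 g 0.0
-0.0187
```

Call:
move_arm:
  moves:
    - [[25, 23, -2, 0, 0, 8.5, 85], [25, 23, -2, 0, 0, 8.5, 85], [25, 23, -2, 0, 0, 8.5, 85], [25, 23, -2, 0, 0, 8.5, 85], [25, 23, -2, 0, 0, 8.5, 85], [25, 23, -2, 0, 0, 8.5, 85], [25, 23, -2, 0, 0, 8.5, 85], [20, 20, -2, 0, 0, 8.5, 85]]

```text
time: 2.4
ee_pos: [0.5138, -0.1553, 0.2952]
orientation: [0.275, 0.961, 0.0, 0.0]
wrist_force: [0.6, 0.2, -0.3]
width: 0.085
gripper_force: 0.0
```

Run:
```python
from h import *
st()
c=optics.camera("wrist"); save(c,"w1.png"); W=cloud(c); st()
q=W.reshape(-1,3); q=q[(q[:,2]>.19)&(q[:,2]<.215)&(np.hypot(q[:,0]-.515,q[:,1]+.152)<.06)]
if len(q):
    r=cv2.minAreaRect(q[:,:2].astype(np.float32)*1000); print(len(q),r,np.median(q[:,2]))
q=W.reshape(-1,3); q=q[(abs(q[:,2]-.134)<.006)&(np.hypot(q[:,0]-.515,q[:,1]+.152)<.075)]
if len(q): print("lid",cv2.minEnclosingCircle(q[:,:2].astype(np.float32)*1000))
```

```text
t 2.4 q [-0.294  0.262  0.031  1.339  0.     0.264] p [ 513.8 -155.3  295.2] yawx 148.0 z [ 0.  0. -1.] F [ 0.6  0.2 -0.3] T [-0.03  0.02 -0.05] w 85.0 g 0.0
t 2.45 q [-0.29   0.265  0.032  1.337  0.003  0.261] p [ 516.4 -152.7  294.5] yawx 148.4 z [ 0.002  0.003 -1.   ] F [3.9 1.3 1. ] T [ 0.1  -0.22  0.01] w 85.3 g 0.0
2703 ((517.1221923828125, -152.83889770507812), (18.105854034423828, 69.33332061767578), 66.8904037475586) 0.20324214941175392
lid ((517.6664428710938, -153.01402282714844), 62.94597625732422)
```

View pics/w1.png

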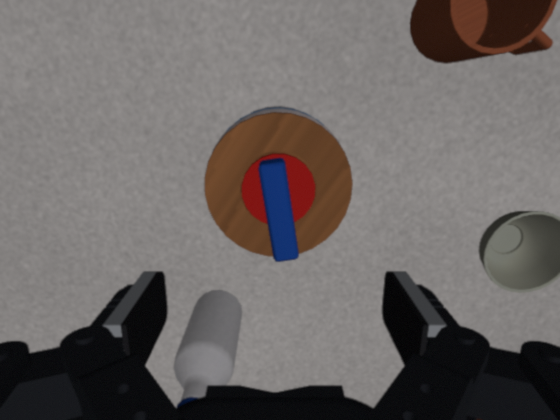

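The wrist view shows the blue bar at px (279,210) over the red cap. It measures (517,-153) mm with yaw 156.9°. I'll align and descend.

Call:
move_arm:
  moves:
    - [[0.5, -0.2, -20, 0, 0, 8.5, 85], [0, 0, -30, 0, 0, 0, 85], [0, 0, -40, 0, 0, 0, 85], [0, 0, -28, 0, 0, 0, 85], [0, 0, 0, 0, 0, 0, 85], [0, 0, 0, 0, 0, 0, 0], [0, 0, 0, 0, 0, 0, 0], [0, 0, 0, 0, 0, 0, 0]]

```text
time: 3.25
ee_pos: [0.5144, -0.1573, 0.1793]
orientation: [0.207, 0.978, -0.0, 0.002]
wrist_force: [-0.1, -0.5, -0.2]
width: 0.0437
gripper_force: 0.0
```

```bash
python3 -c "
from h import *
st()"
```

```text
t 3.25 q [-0.297  0.306 -0.212  1.049 -0.     0.12 ] p [ 514.4 -157.3  179.3] yawx 156.1 z [ 0.004 -0.001 -1.   ] F [-0.1 -0.5 -0.2] T [-0.01 -0.05  0.01] w 43.7 g 0.0
```

Call:
move_arm:
  moves:
    - [[3, 4.3, -2, 0, 0, 1, 40], [0, 0, 0, 0, 0, 0, 40], [0, 0, 0, 0, 0, 0, 0], [0, 0, 0, 0, 0, 0, 0], [0, 0, 0, 0, 0, 0, 0], [0, 0, 0, 0, 0, 0, 0], [0, 0, 0, 0, 0, 0, 0]]

```text
time: 3.95
ee_pos: [0.516, -0.1527, 0.1755]
orientation: [0.198, 0.98, -0.0, 0.0]
wrist_force: [0.0, -0.5, 1.7]
width: 0.017
gripper_force: 58.9
```

```bash
python3 -c "
from h import *
st()"
```

```text
t 3.95 q [-0.288  0.311 -0.214  1.045 -0.     0.112] p [ 516.  -152.7  175.5] yawx 157.1 z [ 0. -0. -1.] F [ 0.  -0.5  1.7] T [-0.05  0.1   0.02] w 17.0 g 58.9
```

Gripped. Lift 3 mm.

Call:
move_arm:
  moves:
    - [[0, 0, 1.5, 0, 0, 0, 0], [0, 0, 1.5, 0, 0, 0, 0], [0, 0, 0, 0, 0, 0, 0], [0, 0, 0, 0, 0, 4, 0], [0, 0, 0, 0, 0, 4, 0], [0, 0, 0, 0, 0, 4, 0], [0, 0, 0, 0, 0, 0, 0]]

```text
time: 4.65
ee_pos: [0.5157, -0.1523, 0.1779]
orientation: [0.095, 0.996, 0.0, -0.0]
wrist_force: [-0.7, 0.3, -1.7]
width: 0.0167
gripper_force: 58.5
```

```bash
python3 -c "
from h import *
st()"
```

```text
t 4.65 q [-0.287  0.31  -0.21   1.052  0.    -0.098] p [ 515.7 -152.3  177.9] yawx 169.1 z [-0.001  0.    -1.   ] F [-0.7  0.3 -1.7] T [ 0.   -0.    0.03] w 16.7 g 58.5
```

Call:
move_arm:
  moves:
    - [[0, 0, 0, 0, 0, 6, 0], [0, 0, 0, 0, 0, 6, 0], [0, 0, 0, 0, 0, 4, 0], [0, 0, 2, 0, 0, 0, 0], [0, 0, 2, 0, 0, 0, 0], [0, 0, 1.5, 0, 0, 0, 0], [0, 0, 0.5, 0, 0, 0, 0], [0, 0, 0, 0, 0, 0, 0]]

```text
time: 5.45
ee_pos: [0.5159, -0.1524, 0.1838]
orientation: [-0.044, 0.999, 0.0, -0.0]
wrist_force: [1.8, -0.0, -6.4]
width: 0.0169
gripper_force: 59.1
```

```bash
python3 -c "
from h import *
st()"
```

```text
t 5.45 q [-0.287  0.307 -0.199  1.066  0.    -0.376] p [ 515.9 -152.4  183.8] yawx -174.9 z [-0.001  0.    -1.   ] F [ 1.8 -0.  -6.4] T [-0.07 -0.16  0.  ] w 16.9 g 59.1
```

Contact at 8 mm (about 5 N extra), so the blade is blocked at 28°. I'll lower it and try 44°.

Call:
move_arm:
  moves:
    - [[0, 0, -5, 0, 0, 0, 0], [0, 0, 0, 0, 0, 6, 0], [0, 0, 0, 0, 0, 6, 0], [0, 0, 0, 0, 0, 4, 0], [0, 0, 2, 0, 0, 0, 0], [0, 0, 2, 0, 0, 0, 0], [0, 0, 1, 0, 0, 0, 0], [0, 0, 0, 0, 0, 0, 0]]

```text
time: 6.25
ee_pos: [0.5162, -0.1525, 0.1846]
orientation: [-0.183, 0.983, -0.0, 0.0]
wrist_force: [0.5, 0.5, -2.1]
width: 0.0171
gripper_force: 59.8
```

```bash
python3 -c "
from h import *
st()"
```

```text
t 6.25 q [-0.287  0.306 -0.198  1.067  0.    -0.655] p [ 516.2 -152.5  184.6] yawx -158.9 z [ 0.001 -0.    -1.   ] F [ 0.5  0.5 -2.1] T [ 0.01 -0.02  0.04] w 17.1 g 59.8
```

Call:
move_arm:
  moves:
    - [[0, 0, 1, 0, 0, 0, 0], [0, 0, 1, 0, 0, 0, 0], [0, 0, 0, 0, 0, 0, 0]]

```text
time: 6.55
ee_pos: [0.516, -0.1525, 0.1864]
orientation: [-0.183, 0.983, -0.0, 0.0]
wrist_force: [-0.0, -1.0, -1.6]
width: 0.017
gripper_force: 59.8
```

```bash
python3 -c "
from h import *
st()"
```

```text
t 6.55 q [-0.287  0.305 -0.194  1.071 -0.    -0.656] p [ 516.  -152.5  186.4] yawx -158.9 z [ 0. -0. -1.] F [-0.  -1.  -1.6] T [ 0.01 -0.02  0.04] w 17.0 g 59.8
```

It passes at 44° (11 mm up with no force). I'll draw it up gently.

Call:
move_arm:
  moves:
    - [[0, 0, 1.5, 0, 0, 0, 0], [0, 0, 1.5, 0, 0, 0, 0], [0, 0, 1.5, 0, 0, 0, 0], [0, 0, 1.5, 0, 0, 0, 0], [0, 0, 2, 0, 0, 0, 0], [0, 0, 2, 0, 0, 0, 0], [0, 0, 2, 0, 0, 0, 0], [0, 0, 0, 0, 0, 0, 0]]

```text
time: 7.35
ee_pos: [0.5162, -0.1526, 0.1987]
orientation: [-0.183, 0.983, -0.0, 0.0]
wrist_force: [-0.2, 0.6, -1.5]
width: 0.0172
gripper_force: 59.8
```

```bash
python3 -c "
from h import *
st()"
```

```text
t 7.35 q [-0.287  0.298 -0.171  1.101 -0.    -0.656] p [ 516.2 -152.6  198.7] yawx -158.9 z [ 0.001 -0.    -1.   ] F [-0.2  0.6 -1.5] T [-0.03  0.05  0.03] w 17.2 g 59.8
```

Call:
move_arm:
  moves:
    - [[0, 0, 5, 0, 0, 0, 0], [0, 0, 6, 0, 0, 0, 0], [0, 0, 7, 0, 0, 0, 0], [0, 0, 7, 0, 0, 0, 0], [0, 0, 7, 0, 0, 0, 0], [0, 0, 7, 0, 0, 0, 0], [0, 0, 7, 0, 0, 0, 0], [0, 0, 7, 0, 0, 0, 0]]

```text
time: 8.15
ee_pos: [0.516, -0.1525, 0.252]
orientation: [-0.183, 0.983, -0.0, 0.0]
wrist_force: [1.0, -0.4, -3.0]
width: 0.0171
gripper_force: 59.8
```

Call:
move_arm:
  moves:
    - [[0, 0, 7, 0, 0, 0, 0], [0, 0, 8, 0, 0, 0, 0], [0, 0, 8, 0, 0, 0, 0], [0, 0, 8, 0, 0, 0, 0], [0, 0, 8, 0, 0, 0, 0], [0, 0, 10, 0, 0, 0, 0], [0, 0, 10, 0, 0, 0, 0], [0, 0, 0, 0, 0, 0, 0]]

```text
time: 8.95
ee_pos: [0.5168, -0.1527, 0.3122]
orientation: [-0.183, 0.983, -0.001, 0.001]
wrist_force: [0.2, -0.0, -2.5]
width: 0.0169
gripper_force: 59.9
```

Run:
```python
from h import *
st()
d={}
for n in("scene","top"):
    c=optics.camera(n); W=cloud(c); d[n]=c["img"]; W=W.reshape(-1,3)
    q=W[(np.hypot(W[:,0]-.516,W[:,1]+.153)<.05)&(W[:,2]>.137)&(W[:,2]<.34)]
    print(n,len(q), [ (z,np.round(q[abs(q[:,2]-z/1000)<.006].mean(0)[:2]*1000,1),(abs(q[:,2]-z/1000)<.006).sum()) for z in range(150,270,12)])
cv2.imwrite("pics/s2.png",cv2.resize(d["scene"][120:330,160:360],(760,798//1*1-210),interpolation=3)[...,::-1])
```

```text
t 8.95 q [-0.287  0.262  0.075  1.38  -0.    -0.656] p [ 516.8 -152.7  312.2] yawx -158.9 z [ 0.003 -0.001 -1.   ] F [ 0.2 -0.  -2.5] T [-0.01 -0.02 -0.03] w 16.9 g 59.9
scene 1017 [(150, array([nan, nan]), np.int64(0)), (162, array([ 518.8, -154.8]), np.int64(45)), (174, array([ 518.5, -154.8]), np.int64(53)), (186, array([ 519.4, -154.3]), np.int64(51)), (198, array([ 518.7, -155.1]), np.int64(53)), (210, array([ 518.1, -155.1]), np.int64(55)), (222, array([ 518.5, -154.4]), np.int64(58)), (234, array([ 518.2, -154.4]), np.int64(54)), (246, array([ 521.6, -153.7]), np.int64(44)), (258, array([ 535.3, -148.2]), np.int64(2))]
top 98 [(150, array([nan, nan]), np.int64(0)), (162, array([nan, nan]), np.int64(0)), (174, array([nan, nan]), np.int64(0)), (186, array([nan, nan]), np.int64(0)), (198, array([nan, nan]), np.int64(0)), (210, array([nan, nan]), np.int64(0)), (222, array([nan, nan]), np.int64(0)), (234, array([nan, nan]), np.int64(0)), (246, array([nan, nan]), np.int64(0)), (258, array([nan, nan]), np.int64(0))]<stdin>:7: RuntimeWarning: Mean of empty slice.
  ret = um.true_divide(
```

View pics/s2.png

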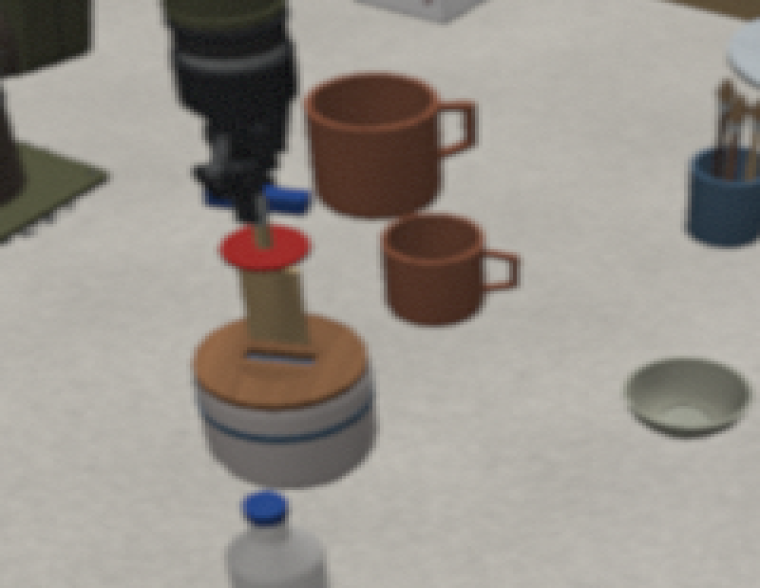

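The blade is out of the lid, straight up, with its tip about 156 mm high. Crop: blade at (275,310), slot visible at (280,355), target pot at (435,270). I'll move over the pot.

Call:
move_arm:
  moves:
    - [[0, 10, 0, 0, 0, 0, 0], [-4, 28, 0, 0, 0, 0, 0], [-5, 38, 0, 0, 0, 0, 0], [-6, 42, 0, 0, 0, 0, 0], [-6, 42, 0, 0, 0, 0, 0], [-5, 38, 0, 0, 0, 0, 0], [-4, 25, 0, 0, 0, 0, 0], [-1, 10, 0, 0, 0, 0, 0]]

```text
time: 9.85
ee_pos: [0.4837, 0.0832, 0.3098]
orientation: [-0.185, 0.983, 0.0, -0.001]
wrist_force: [0.1, -0.5, -2.2]
width: 0.0167
gripper_force: 59.8
```

Call:
move_arm:
  moves:
    - [[0, 0, 0, 0, 0, 0, 0], [0, 0, 0, 0, 0, 0, 0]]

```text
time: 10.05
ee_pos: [0.4849, 0.0801, 0.3101]
orientation: [-0.183, 0.983, -0.0, -0.0]
wrist_force: [0.2, -0.2, -3.0]
width: 0.0171
gripper_force: 59.8
```

Run:
```python
from h import *
st()
c=optics.camera("scene"); W=cloud(c).reshape(-1,3)
m=lambda z0,z1,r:W[(np.hypot(W[:,0]-.485,W[:,1]-.08)<r)&(W[:,2]>z0)&(W[:,2]<z1)]
q=m(.094,.108,.06); print("rim",cv2.minEnclosingCircle(q[:,:2].astype(np.float32)*1000))
q=m(.16,.24,.05);
for z in(.165,.2,.235): print(z,q[abs(q[:,2]-z)<.008].mean(0).round(4))
cv2.imwrite("pics/s3.png",cv2.resize(c["img"][120:270,200:350],(600,600),interpolation=3)[...,::-1])
```

```text
t 10.05 q [ 1.640e-01  1.810e-01 -3.900e-02  1.352e+00 -1.000e-03 -2.050e-01] p [484.9  80.1 310.1] yawx -158.9 z [-0.    -0.001 -1.   ] F [ 0.2 -0.2 -3. ] T [-0.02 -0.01 -0.02] w 17.1 g 59.8
rim ((481.8239440917969, 78.79285430908203), 46.29328155517578)
0.165 [0.4853 0.0774 0.166 ]
0.2 [0.4873 0.0782 0.2003]
0.235 [0.4859 0.0788 0.2336]
```

View pics/s3.png

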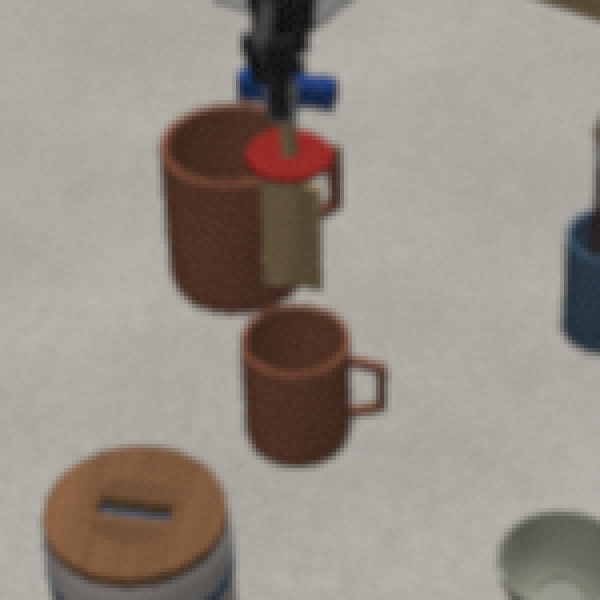

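The blade (px 290,235) hangs over the small pot's opening (297,340) and is centred. I'll lower it.

Call:
move_arm:
  moves:
    - [[0, 0, -10, 0, 0, 0, 0], [0, 0, -18, 0, 0, 0, 0], [0, 0, -22, 0, 0, 0, 0], [0, 0, -22, 0, 0, 0, 0], [0, 0, -22, 0, 0, 0, 0], [0, 0, -22, 0, 0, 0, 0], [0, 0, -18, 0, 0, 0, 0], [0, 0, -5, 0, 0, 0, 0]]

```text
time: 10.9
ee_pos: [0.483, 0.0792, 0.1686]
orientation: [-0.182, 0.983, -0.0, -0.002]
wrist_force: [-1.2, 0.2, -2.1]
width: 0.0171
gripper_force: 59.7
```

Call:
move_arm:
  moves:
    - [[0, 0, -1.5, 0, 0, 0, 0], [0, 0, -1.5, 0, 0, 0, 0], [0, 0, -1.5, 0, 0, 0, 0], [0, 0, 0, 0, 0, 0, 0]]

```text
time: 11.3
ee_pos: [0.4855, 0.0805, 0.1674]
orientation: [-0.183, 0.983, -0.0, 0.001]
wrist_force: [-0.0, -0.4, -1.2]
width: 0.0169
gripper_force: 59.7
```

Call:
move_arm:
  moves:
    - [[0, 0, -1, 0, 0, 0, 0], [0, 0, -1, 0, 0, 0, 0], [0, 0, -1, 0, 0, 0, 0], [0, 0, 0, 0, 0, 0, 0]]

```text
time: 11.7
ee_pos: [0.4848, 0.0805, 0.1637]
orientation: [-0.183, 0.983, -0.0, -0.0]
wrist_force: [0.6, 0.4, -1.4]
width: 0.0172
gripper_force: 59.7
```

Call:
move_arm:
  moves:
    - [[0, 0, -1, 0, 0, 0, 0], [0, 0, -0.7, 0, 0, 0, 0], [0, 0, 0, 0, 0, 0, 0]]

```text
time: 12.0
ee_pos: [0.4851, 0.0806, 0.1625]
orientation: [-0.183, 0.983, 0.0, 0.0]
wrist_force: [-0.2, 0.4, 1.8]
width: 0.017
gripper_force: 60.4
```

Call:
move_arm:
  moves:
    - [[0, 0, -0.5, 0, 0, 0, 0], [0, 0, 0, 0, 0, 0, 0], [0, 0, 0, 0, 0, 0, 0]]

```text
time: 12.3
ee_pos: [0.4854, 0.0806, 0.1625]
orientation: [-0.183, 0.983, 0.0, 0.001]
wrist_force: [-1.7, 0.2, 5.4]
width: 0.0169
gripper_force: 61.0
```

The blade rests on the pot's floor (force reversed, +5 N). I'll ease off the push and release slowly.

Call:
move_arm:
  moves:
    - [[0, 0, 0.5, 0, 0, 0, 0], [0, 0, 0, 0, 0, 0, 19], [0, 0, 0, 0, 0, 0, 21], [0, 0, 0, 0, 0, 0, 24], [0, 0, 0, 0, 0, 0, 28], [0, 0, 0, 0, 0, 0, 28], [0, 0, 0, 0, 0, 0, 28], [0, 0, 0, 0, 0, 0, 28]]

```text
time: 13.1
ee_pos: [0.485, 0.0805, 0.1621]
orientation: [-0.183, 0.983, -0.0, 0.0]
wrist_force: [0.4, -0.2, 0.2]
width: 0.0282
gripper_force: 0.0
```

Run:
```python
from h import *
st()
c=optics.camera("scene"); W=cloud(c).reshape(-1,3)
cv2.imwrite("pics/s4.png",cv2.resize(c["img"][120:270,200:350],(600,600),interpolation=3)[...,::-1])
```

```text
t 13.1 q [ 0.165  0.245 -0.347  0.979 -0.    -0.204] p [485.   80.5 162.1] yawx -158.9 z [ 0. -0. -1.] F [ 0.4 -0.2  0.2] T [ 0.05 -0.02  0.01] w 28.2 g 0.0
```

View pics/s4.png

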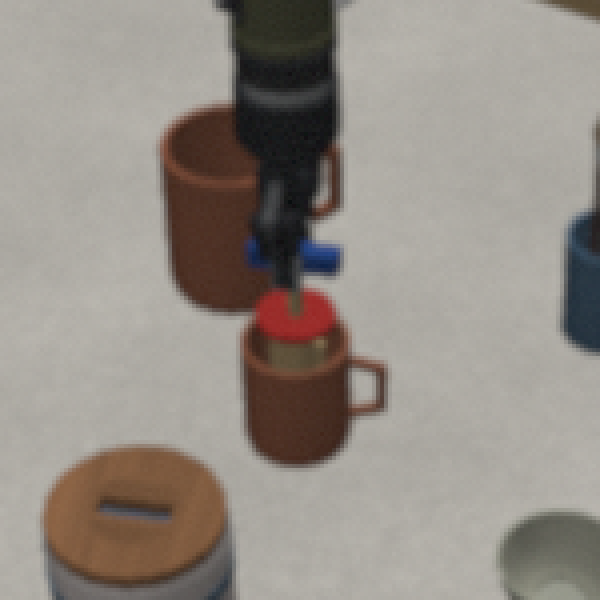

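The paddle stands in the pot (cap at px 297,315, shaft upright) between the parted pads. I'll open further and watch.

Call:
move_arm:
  moves:
    - [[0, 0, 0, 0, 0, 0, 40], [0, 0, 0, 0, 0, 0, 55], [0, 0, 0, 0, 0, 0, 70], [0, 0, 0, 0, 0, 0, 70], [0, 0, 0, 0, 0, 0, 70], [0, 0, 0, 0, 0, 0, 70], [0, 0, 0, 0, 0, 0, 70]]

```text
time: 13.85
ee_pos: [0.4849, 0.0805, 0.1621]
orientation: [-0.183, 0.983, 0.0, -0.0]
wrist_force: [-0.2, -0.4, -0.4]
width: 0.0701
gripper_force: 0.0
```

Run:
```python
from h import *
st()
c=optics.camera("scene"); c2=optics.camera("wrist")
a=cv2.resize(c["img"][140:250,220:330],(400,400),interpolation=3); b=cv2.resize(c2["img"],(400,300)); b=cv2.copyMakeBorder(b,0,100,0,0,0)
cv2.imwrite("pics/s5.png",np.hstack([a,b])[...,::-1])
```

```text
t 13.85 q [ 0.165  0.245 -0.347  0.979  0.    -0.204] p [484.9  80.5 162.1] yawx -158.9 z [-0.  0. -1.] F [-0.2 -0.4 -0.4] T [-0.01 -0.04 -0.02] w 70.1 g 0.0
```

View pics/s5.png

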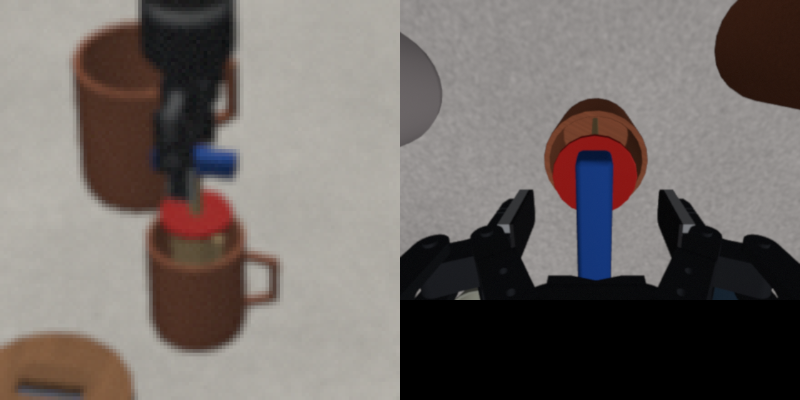

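The paddle stands upright and centred between the open fingers (wrist view, bar at about px 595). I'll retreat straight up.

Call:
move_arm:
  moves:
    - [[0, 0, 0, 0, 0, 0, 85], [0, 0, 0, 0, 0, 0, 85], [0, 0, 8, 0, 0, 0, 85], [0, 0, 14, 0, 0, 0, 85], [0, 0, 20, 0, 0, 0, 85], [0, 0, 25, 0, 0, 0, 85], [0, 0, 25, 0, 0, 0, 85], [0, 0, 25, 0, 0, 0, 85]]

```text
time: 14.75
ee_pos: [0.4849, 0.0805, 0.2808]
orientation: [-0.183, 0.983, -0.0, 0.0]
wrist_force: [0.2, 0.7, -0.6]
width: 0.0852
gripper_force: 0.0
```

Call:
move_arm:
  moves:
    - [[0, 0, 20, 0, 0, 0, 85], [-20, 0, 0, 0, 0, 0, 85], [-30, 0, 0, 0, 0, 0, 85], [-30, 0, 0, 0, 0, 0, 85], [-20, 0, 0, 0, 0, 0, 85], [0, 0, 0, 0, 0, 0, 85], [0, 0, 0, 0, 0, 0, 85], [0, 0, 0, 0, 0, 0, 85]]

```text
time: 15.55
ee_pos: [0.3862, 0.0806, 0.2995]
orientation: [-0.183, 0.983, -0.0, 0.001]
wrist_force: [0.2, 0.4, -0.1]
width: 0.0848
gripper_force: 0.0
```

Run:
```python
from h import *
st()
c=optics.camera("scene"); W=cloud(c)
for t in ("handle","pot","brush_mug","bowl","bottle"):
    for r in optics.regions_of(c,t)[:2]:
        p=W[r["region"]]; p=p[~np.isnan(p[:,0])]
        print(t,round(r["p"],2),"lo",np.percentile(p,2,0).round(3),"hi",np.percentile(p,98,0).round(3))
cv2.imwrite("pics/s6.png",cv2.resize(c["img"][100:360,180:400],(508,600),interpolation=3)[...,::-1])
```

```text
t 15.55 q [ 0.206  0.01  -0.26   1.299 -0.    -0.163] p [386.2  80.6 299.5] yawx -158.9 z [ 0.001  0.    -1.   ] F [ 0.2  0.4 -0.1] T [ 0.09  0.02 -0.01] w 84.8 g 0.0
handle 0.79 lo [0.37  0.052 0.003] hi [0.517 0.239 0.194]
pot 0.72 lo [0.445 0.036 0.006] hi [0.542 0.115 0.103]
pot 0.61 lo [0.267 0.154 0.002] hi [0.386 0.298 0.145]
brush_mug 0.65 lo [0.546 0.287 0.001] hi [0.661 0.499 0.196]
bowl 0.92 lo [ 0.703 -0.01   0.003] hi [0.788 0.083 0.053]
bottle 0.78 lo [ 0.625 -0.359  0.005] hi [ 0.675 -0.304  0.181]
```

View pics/s6.png

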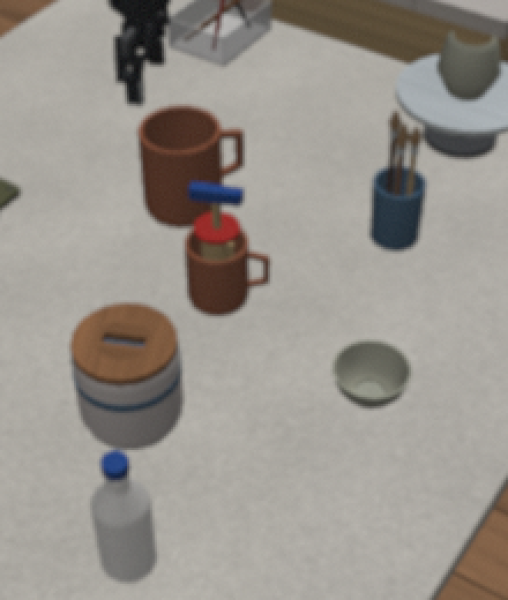

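The paddle stands upright in the small pot (px 217,240), the gripper is clear, and the mug, bowl and bottle haven't moved.

```bash
python3 -c "
from rig import bot
print(bot.close_job())"
```

```text
the job is handed in; nothing more can be done
None
```

The paddle came out of the crock at about 44° counter-clockwise without wrenching, and now stands blade-down in the upright brown rinse pot; the brush mug, bowl and bottle are where they were, and the job is handed in.

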